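# Slide a board under the probe head and start the test

### The job

The circuit board in the test fixture is ready to be tested: with the fingertips, hold the shuttle's lock button down and slide the shuttle gently all the way in to its end stop under the probe head, then let the lock button come up so that the shuttle is locked there. Then press the start button on the control box (the flat one, not the mushroom stop button) right in and let it go. Only press and push, lift nothing, and leave the control box and the other things on the bench where they are.

Things in the scene. Friction and masses are not known exactly. Their poses are not given: they have to be found in the camera images.
- fixture: fixed board-test fixture: aluminium base 380 x 170 mm, top at 24 mm, two rails, a shuttle on them, a probe head (frame on posts, 200 mm high) over the far end of the rails. Origin: centre of the base's underside. x = slide direction, from the loading end to the probe head; z up. The head fills x from +85 to +185 mm over the full width
- shuttle (a joint): travel of the shuttle along the fixture's x in m: 0 at the loading end, 0.130 against the end stop. The shuttle is an aluminium plate with a black nest block (160 x 120 mm, top at 81 mm) holding a green circuit board. Running friction about 2 N. With the lock button up, a pawl in a notched rack (a notch every 10 mm, from 0 to 0.130) blocks it
- lock (a joint): press of the shuttle's lock button in m: 0 up (brake on), 0.007 fully down. A spring returns it: it starts to move at about 3.3 N and takes about 4.5 N at the bottom. The pawl is clear of the rack once pressed 3.5 mm; if let up on the way it drops into the next notch. At the end stop it rises fully by itself when let go. Pushing the shuttle before the button is down jams the pawl
- lock_top (a point): centre of the top of the lock button, a ribbed black cap 26 mm (along the slide) x 40 mm (across) on the shuttle's tongue at the loading end; axes as the fixture's. 62 mm above the bench when up; it moves with the shuttle and sinks when pressed. The grey housing around it is 54 mm high. At the end stop the probe head is 105 mm beyond the button
- push_face (a point): middle of the upright front face of the nest block, 70 mm above the bench, facing the loading end: 17 mm from the lock button's centre in the slide direction, 120 mm wide, reaching from the plate up to 81 mm. A fingertip on the button can push against it
- console: loose grey two-button control box, 85 x 130 x 58 mm, 0.9 kg, standing to the left or to the right of the fixture. Origin: centre of its underside; the start button lies at y = +31 mm, the stop button at y = -31 mm of its own frame
- start_top (a point): centre of the top of the start button: flat black cylinder, 27 mm across, its top 70 mm above the bench, in a steel collar 64 mm high
- start (a joint): press of the start button in m: 0 up, 0.005 fully in; spring, from about 2 N up to 4.5 N when fully in
- stop_top (a point): centre of the top of the stop button: a black mushroom head 40 mm across, top 86 mm above the bench. Not to be pressed
- stop (a joint): press of the stop button in m: 0 up, 0.005 fully in
- bin: blue open component bin, 100 x 85 x 45 mm, on the opposite side of the fixture from the control box (the two may swap sides). Bystander
- screwdriver: loose screwdriver, 170 mm, lying beyond the fixture. Bystander
- tape: loose roll of masking tape, 76 mm across, 19 mm high, beside the fixture on the robot's side. Bystander
- tweezers: loose steel tweezers, 125 mm long, 5 mm high, beside the fixture on the robot's side. Bystander
- meter: loose hand-held multimeter lying on its back, 150 x 78 x 45 mm. Bystander
- flux: loose amber bottle, 44 mm across, 95 mm high. Bystander
- jar: loose clear jar with white lid, 60 mm across, 60 mm high. Bystander
Mind the look-alikes: they are no part of the job. What is shaped like the console but red is not meant.

How it is judged:
By the outcome, as a careful person would: the job done as asked, in the order asked, and still so for the second after the job is handed in, with the robot touching nothing.
It also fails if it takes over 48 s, if anything falls off the work surface, if the arm or the gripper's body presses on something with over 40 N, if the wrist force passes 120 N, or if a joint passes its speed limit or range.

### The arm

A 6-joint arm with a two-finger parallel gripper is mounted at the origin on the work surface. World frame = base frame: x ahead of the robot, y to its left, z up, the work surface at z = 0. Lengths are in m, angles in rad, forces in N, time in s.
With the tool pointing down it reaches from about 0.35 to 0.875 m from the base axis. Payload 4.2 kg.
Tool frame: the origin (TCP) lies midway between the tips of the shut fingers; the grasp point (between the pads) lies 19 mm behind it (tcp_to_grasp is the distance from the TCP to the grasp point, in m); z points along the fingers, x is the direction in which the jaws open and shut, and the axes are right-handed (so a half turn about z gives the same grasp; the last joint's range is limited). The gripper opens to 87 mm and grips with 3 to 60 N. Pads are 19 mm wide; open, the fingers measure 117 mm over their backs; the gripper's body (75 mm by 190 mm) begins 51 mm behind the grasp point.
Start: joints at [1.562, 0.385, 0.008, 0, -1.194, -0.259], TCP at [0.165, 0.603, 0.194] pointing down, gripper open.
Joint ranges: [-3.14, 3.14], [-1.21, 2.06], [-1.07, 1.41], [-3.16, 2.05], [-2.99, -0.16], [-3.1, 3.1]. Speed limits (rad/s): [2.79, 2.79, 3.14, 3.14, 3.14, 3.14].

### API

Orientations are given as a unit quaternion [x, y, z, w].
In Python, from plant import get_state, read_camera, camera_info, close_job, find_in, tcp_to_grasp gives the robot as it stands.
- The arm moves only by the tool send_rows, never from a script. Its argument "rows" is a list of rows, each a list of 3 entries, a list of its own where there are three numbers: the shift along the tool's x, y, z as a fraction of full scale, then the turn, a rotation vector about the tool's x, y, z as a fraction of full scale, then the opening, from 0 (shut) to 1 (fully open). In form: [[[dx, dy, dz], [wx, wy, wz], claw], ...]. A call has 1 to 10 rows; each row shifts and turns the commanded pose from where the row before left it, along the tool's axes as they then stand; what a row does not reach is not made up. Full scale, the value 1, is 15 cm for a shift and pi/2 rad for a turn. A row lasts 1/12 s, in which the tool goes at most 41.7 mm and 7.16 degrees, less where a joint would pass 70% of its speed; a pose out of reach is approached as far as the arm can. A call with a number of a shift or a turn outside -1 to 1 is refused whole. A call with a gripper value outside its range is refused whole. The fingers move at their own pace and stop on an object; "newtons" is the grip in N (left out, the last holds). Time passes only in rows, so rows that do not move let the fingers close. It gives the time, the measured TCP pose, the force and the opening at its end, in the units of the state.
- get_state(): the state, without advancing time (a new reading comes with each control period).
- read_camera(name): name is "side" or "top" or "wrist"; returns the picture (480x640x3 uint8, red, green, blue); there is no depth.
- camera_info(name): a dict with "vfov" (degrees; the focal length in pixels is half the picture's height over the tangent of half this angle, whatever the lens; pixels are square), "cx", "cy" (the principal point, pixels), "cam_to_world" (4x4, takes a point from camera to world coordinates). Camera axes: x right, y down, z forward; pixel columns grow to the right and rows downward; lengths in m; the calibration is good to about 2 mm. The wrist camera is an equidistant fisheye: a pixel r from the principal point sees the ray r / f radians off the axis. A picture is of the moment at which its call begins: read the wrist's pose just before it. camera_info takes no time and is no camera call; for the wrist camera it gives the pose at the moment of the call.
- close_job(): hands the job in, once; it reports no verdict.
Trained networks look in the newest picture that a camera, given by its name, has taken for a name from the list of things; names that differ only in an ending like _2 or _b are one class to them, and where a whole thing is asked for, a point or a joint stands for the part that bears it (a point fixed in the world has none). Each returns a list of dicts, best first, with "score" (0 to 1); they miss things now and then, are a little off and sometimes report something else, mostly with a low value. They report only what shows in the picture. A call takes as long as a camera call. They do not tell look-alikes from the thing itself.
- find_in(name, camera): "point" ([column, row] in pixels, amid what is visible of it).
The state is a dict: "clock": time; "qpos": joint angles; "joint_vel": joint speeds; "joint_torque": joint torques, N m; "position": TCP position; "ee_rot": TCP orientation; "force": force on the tool from outside, world axes, zero at the start; "wrist_torque": the same for the moment, N m; "finger_gap": finger opening in m.
Only numpy, scipy, OpenCV 4.12 (cv2) and the standard library are available. Lean on these libraries where they do the work, as an engineer would, in place of code of your own. Each camera call takes 0.05 s, during which the arm holds its last target. There are 200 camera calls.

## Working session

There is one attempt and no reset: what is moved stays moved. The work goes in short steps, Python scripts to look and compute and a tool call to move; the robot and the scene stay as the last step left them, time stands still between calls to the robot, and variables do not carry over. Pictures are saved under pics/ and viewed, about 8 in all and at most 12, crops included, and the job is handed in when it is done.

Besides the shell and the picture viewer there is one more tool, called after "Request:" in YAML: its name, and indented under it one key for each argument. send_rows: Moves the arm, as the interface text tells. Its arguments: {"type":"object","properties":{"rows":{"type":"array"},"newtons":{"type":"number"}},"required":["rows"]}

```bash
mkdir -p pics
cat > h.py <<'E'
import numpy as np, cv2
from plant import *
from scipy.spatial.transform import Rotation as R
def snap(c,fn):
    im=read_camera(c); cv2.imwrite('pics/'+fn,im[:,:,::-1]); return im
def ray(cam,p,ci=None):
    ci=ci or camera_info(cam); f=240/np.tan(np.radians(ci['vfov'])/2)
    d=np.array([p[0]-ci['cx'],p[1]-ci['cy']])
    if cam=='wrist':
        r=np.hypot(*d); t=r/f; v=np.r_[d/max(r,1e-9)*np.sin(t),np.cos(t)]
    else: v=np.r_[d/f,1]
    T=np.array(ci['cam_to_world']); return T[:3,3],T[:3,:3]@v
def at(cam,p,z,ci=None):
    o,v=ray(cam,p,ci); return o+v*(z-o[2])/v[2]
def proj(cam,P,ci=None):
    ci=ci or camera_info(cam); f=240/np.tan(np.radians(ci['vfov'])/2)
    T=np.array(ci['cam_to_world']); q=T[:3,:3].T@(np.array(P)-T[:3,3])
    if cam=='wrist':
        r=np.hypot(q[0],q[1]); t=np.arctan2(r,q[2]); return np.r_[ci['cx'],ci['cy']]+f*t*q[:2]/r
    return np.r_[ci['cx'],ci['cy']]+f*q[:2]/q[2]
E
python3 - <<'E'
from h import *
np.set_printoptions(precision=4,suppress=True)
a=snap('top','top1.png'); b=snap('side','side1.png')
Z=dict(lock_top=.062,push_face=.07,start_top=.07,stop_top=.086,console=.03,bin=.02,fixture=.05)
for c in('top','side'):
    print(c,np.array(camera_info(c)['cam_to_world'])[:3,3])
    for n,z in Z.items():
        for r in find_in(n,c)[:3]: print(c,n,r['point'],round(r['score'],2),at(c,r['point'],z))
s=get_state();print(s)
E
```

```text
top [0.4074 0.1163 1.1872]
top lock_top [311.2, 233.9] 0.61 [0.4766 0.1318 0.062 ]
top push_face [343.1, 229.8] 0.58 [0.4869 0.0545 0.07  ]
top start_top [213.9, 317.1] 0.62 [0.275  0.3615 0.07  ]
top start_top [176.0, 162.6] 0.62 [0.6465 0.4624 0.07  ]
top start_top [202.3, 223.1] 0.55 [0.4996 0.3949 0.07  ]
top stop_top [224.9, 227.4] 0.74 [0.4885 0.337  0.086 ]
top stop_top [103.3, 293.6] 0.7 [0.3297 0.618  0.086 ]
top stop_top [209.6, 291.4] 0.59 [0.3368 0.3695 0.086 ]
top console [118.6, 283.4] 0.75 [0.3511 0.607  0.03  ]
top console [179.4, 155.8] 0.71 [0.6726 0.4667 0.03  ]
top console [212.5, 301.2] 0.69 [0.3092 0.3747 0.03  ]
top bin [341.8, 231.4] 0.38 [0.4863 0.055  0.02  ]
top fixture [377.0, 221.1] 0.84 [ 0.5107 -0.0304  0.05  ]
side [-0.0119 -0.8966  1.0339]
side push_face [337.9, 257.7] 0.87 [0.4876 0.0497 0.07  ]
side start_top [477.7, 343.5] 0.58 [ 0.6567 -0.3906  0.07  ]
side start_top [240.3, 222.5] 0.54 [0.2753 0.3478 0.07  ]
side stop_top [301.7, 206.2] 0.43 [0.4876 0.3219 0.086 ]
side stop_top [251.8, 214.4] 0.43 [0.319  0.3526 0.086 ]
side console [301.7, 212.7] 0.89 [0.5013 0.3578 0.03  ]
side console [247.7, 228.5] 0.86 [0.2995 0.3563 0.03  ]
side console [333.5, 183.1] 0.84 [0.6883 0.4789 0.03  ]
side bin [339.3, 260.1] 0.64 [0.5123 0.0867 0.02  ]
side bin [426.8, 366.4] 0.63 [ 0.5289 -0.3654  0.02  ]
{'clock': 0.8, 'qpos': array([ 1.5616,  0.3846,  0.0079, -0.    , -1.194 , -0.2586]), 'joint_vel': array([-0.0016,  0.0017, -0.0002, -0.0003, -0.0001,  0.0007]), 'joint_torque': array([  0.0002, -39.041 ,  18.761 ,   4.224 ,   0.0156,  -0.    ]), 'position': array([0.1653, 0.6027, 0.194 ]), 'ee_rot': array([-0.6064,  0.7952,  0.    ,  0.    ]), 'force': array([0.2138, 0.0391, 0.047 ]), 'wrist_torque': array([-0.0242, -0.0657, -0.0246]), 'finger_gap': 0.08721539079055235}
```

View pics/top1.png

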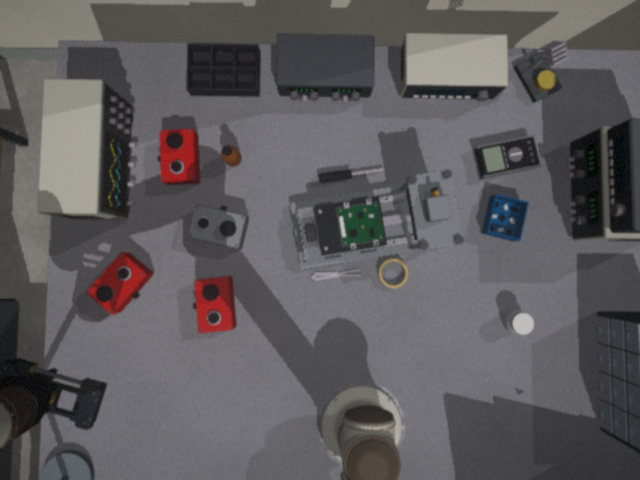

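View pics/side1.png

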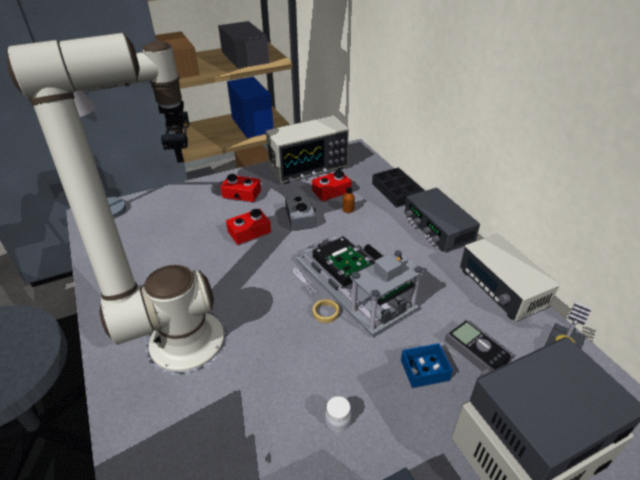

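Run:
```python
import cv2
a=cv2.imread('pics/top1.png')
c=cv2.resize(a[170:275,180:300],None,fx=3.3,fy=5*0.66,interpolation=cv2.INTER_CUBIC)
d=cv2.resize(a[170:275,285:465],None,fx=4.4,fy=4.4,interpolation=cv2.INTER_CUBIC)
cv2.imwrite('pics/c1.png',cv2.convertScaleAbs(cv2.resize(a[170:270,185:465],None,fx=2.85,fy=2.85,interpolation=cv2.INTER_CUBIC),alpha=1.6))
```

```text
(no output)
```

View pics/c1.png

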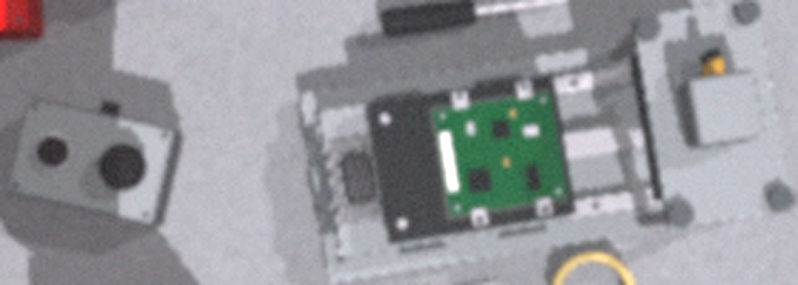

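Run:
```python
from h import *
np.set_printoptions(precision=4,suppress=True)
k=lambda x,y,z: at('top',(185+x/2.85,170+y/2.85),z)
L=k(357,177,.062);S=k(52,151,.07);St=k(122,166,.086)
A,B,C,D=k(368,100,.081),k(390,243,.081),k(550,75,.081),k(573,213,.081)
print('lock',L,'start',S,'stop',St,np.linalg.norm((S-St)[:2]))
print('nest',A,B,C,D, np.linalg.norm(A-B),np.linalg.norm(C-A),np.linalg.norm(D-B))
e=((C-A)+(D-B))/2; print('yaw slide',np.degrees(np.arctan2(e[1],e[0])))
w=A-B; print('yaw from width',np.degrees(np.arctan2(w[1],w[0]))-90)
print('mid face',(A+B)/2-L)
s=get_state();M=R.from_quat(s['ee_rot']).as_matrix();print(M)
ci=camera_info('wrist');print(ci)
T=np.array(ci['cam_to_world']);print('cam in tool',M.T@(T[:3,3]-s['position']),M.T@T[:3,:3])
```

```text
lock [0.481  0.1342 0.062 ] start [0.4999 0.3926 0.07  ] stop [0.4866 0.3301 0.086 ] 0.06388820947895103
nest [0.545  0.1253 0.081 ] [0.4245 0.1056 0.081 ] [ 0.568  -0.0287  0.081 ] [ 0.4512 -0.0483  0.081 ] 0.1220719228298309 0.15570535538477917 0.15617881701011277
yaw slide -80.82529254717262
yaw from width -80.69793336509409
mid face [ 0.0038 -0.0187  0.019 ]
[[-0.2646 -0.9644 -0.    ]
 [-0.9644  0.2646  0.    ]
 [-0.      0.     -1.    ]]
{'vfov': 65.70646984690485, 'cx': 317.3776135383536, 'cy': 235.4737831051081, 'cam_to_world': array([[-0.265 , -0.9353, -0.2346,  0.2305],
       [-0.9642,  0.257 ,  0.0647,  0.5865],
       [-0.0002,  0.2434, -0.9699,  0.3842],
       [ 0.    ,  0.    ,  0.    ,  1.    ]])}
cam in tool [-0.0017 -0.0671 -0.1902] [[ 1.     -0.0004 -0.0002]
 [ 0.0004  0.9699  0.2433]
 [ 0.0001 -0.2433  0.9699]]
```

Candidates for the console, all in top-view pixels: the grey box at (217,227), and red look-alikes at (179,157), (120,283) and (214,304). I choose the grey one. Its flat start button is at (203,223) and its mushroom stop button at (228,228). The lock button is at (310,232). The measured nest width of 122 mm, length of 156 mm and button pitch of 64 mm agree with the given sizes.

Request:
send_rows:
  rows:
    - [[0.1225,-0.1432,0],[0,0,0],0]
    - [[0.1225,-0.1432,0],[0,0,0],0]
    - [[0.1225,-0.1432,0],[0,0,0],0]
    - [[0.1225,-0.1432,0],[0,0,0],0]
    - [[0.1225,-0.1432,0],[0,0,0],0]
    - [[0.1225,-0.1432,0],[0,0,0],0]
    - [[0.1225,-0.1432,0],[0,0,0],0]
    - [[0.1225,-0.1432,0],[0,0,0],0]
    - [[0.1225,-0.1432,0],[0,0,0],0]
    - [[0.1225,-0.1432,0],[0,0,0],0]
  newtons: 30

```text
clock: 1.63
position: [0.3244, 0.3675, 0.1942]
ee_rot: [-0.606, 0.795, 0.0, 0.0]
force: [0.5, 0.2, -0.0]
finger_gap: 0.0279
```

Request:
send_rows:
  rows:
    - [[0.1225,-0.1432,0],[0,0,0],0]
    - [[0.1225,-0.1432,0],[0,0,0],0]
    - [[0.1225,-0.1432,0],[0,0,0],0]
    - [[0.1225,-0.1432,0],[0,0,0],0]
    - [[0.1225,-0.1432,0],[0,0,0],0]
    - [[0.1225,-0.1432,0],[0,0,0],0]
    - [[0.1225,-0.1432,0],[0,0,0],0]
    - [[0.1225,-0.1432,0],[0,0,0],0]
    - [[0.1225,-0.1432,0],[0,0,0],0]
    - [[0.1225,-0.1432,0],[0,0,0],0]

```text
clock: 2.47
position: [0.4831, 0.1334, 0.1942]
ee_rot: [-0.606, 0.795, -0.0, 0.0]
force: [0.7, 0.8, -0.6]
finger_gap: 0.0003
```

Request:
send_rows:
  rows:
    - [[0,0,0],[0,0,0.0726],0]
    - [[0,0,0],[0,0,0.0726],0]
    - [[0,0,0],[0,0,0.0726],0]
    - [[0,0,0],[0,0,0.0726],0]
    - [[0,0,0],[0,0,0.0726],0]
    - [[0,0,0],[0,0,0.0726],0]
    - [[0,0,0],[0,0,0.0726],0]
    - [[0,0,0],[0,0,0.0726],0]
    - [[0,0,0],[0,0,0.0726],0]
    - [[0,0,0],[0,0,0.0726],0]

```text
clock: 3.3
position: [0.4824, 0.1346, 0.1941]
ee_rot: [-0.078, 0.997, 0.0, 0.0]
force: [-0.4, 0.7, 0.1]
finger_gap: 0.0008
```

Run:
```python
from h import *
np.set_printoptions(precision=4,suppress=True)
s=get_state();ci=camera_info('wrist');a=snap('wrist','w1.png')
M=R.from_quat(s['ee_rot']).as_matrix();print(s['clock'],s['position'],M,s['qpos'],s['finger_gap'],s['force'])
for n,z in dict(lock_top=.062,push_face=.07,start_top=.07).items():
    for r in find_in(n,'wrist')[:2]: print(n,r['point'],round(r['score'],2),at('wrist',r['point'],z,ci))
print(proj('wrist',[.482,.1325,.062],ci),proj('wrist',[.545,.1253,.081],ci),proj('wrist',[.4245,.1056,.081],ci))
```

```text
3.3 [0.4824 0.1346 0.1941] [[-0.9877 -0.1563  0.0003]
 [-0.1563  0.9877  0.0001]
 [-0.0003  0.0001 -1.    ]] [ 0.5969  0.1725 -0.2894  0.0001 -1.1086 -0.44  ] 0.0007673453554017726 [-0.4161  0.6892  0.1107]
push_face [318.4, 125.7] 0.95 [0.4958 0.0552 0.07  ]
start_top [458.2, 425.8] 0.55 [0.2799 0.3533 0.07  ]
[320.162  215.6992] [247.0627 200.4011] [393.3016 199.7058]
```

View pics/w1.png

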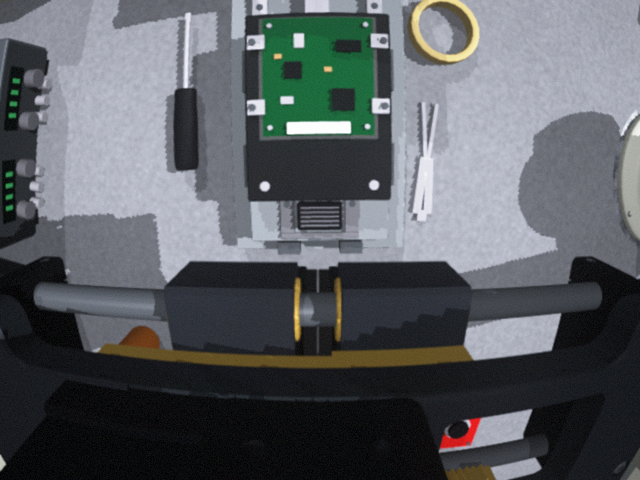

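The wrist picture shows the lock button at (320,216) and the nest's front edge at row 200, both exactly where the estimate projects. I'll descend.

Request:
send_rows:
  rows:
    - [[0,-0.04,0],[0,0,0],0]
    - [[0,0,0.12],[0,0,0],0]
    - [[0,0,0.12],[0,0,0],0]
    - [[0,0,0.12],[0,0,0],0]
    - [[0,0,0.12],[0,0,0],0]
    - [[0,0,0.12],[0,0,0],0]
    - [[0,0,0.12],[0,0,0],0]
    - [[0,0,0.06],[0,0,0],0]
    - [[0,0,0.04],[0,0,0],0]
    - [[0,0,0],[0,0,0],0]

```text
clock: 4.33
position: [0.483, 0.1283, 0.0701]
ee_rot: [-0.081, 0.997, -0.0, -0.001]
force: [-0.1, -1.0, -0.9]
finger_gap: 0.0
```

Request:
send_rows:
  rows:
    - [[0,0,0.015],[0,0,0],0]
    - [[0,0,0.015],[0,0,0],0]
    - [[0,0,0],[0,0,0],0]
    - [[0,0,0],[0,0,0],0]

```text
clock: 4.67
position: [0.4837, 0.1289, 0.067]
ee_rot: [-0.081, 0.997, 0.0, 0.001]
force: [-0.4, -0.6, 0.1]
finger_gap: 0.0005
```

Request:
send_rows:
  rows:
    - [[0,0,0.02],[0,0,0],0]
    - [[0,0,0.02],[0,0,0],0]
    - [[0,0,0],[0,0,0],0]
    - [[0,0,0],[0,0,0],0]

```text
clock: 5.0
position: [0.4832, 0.1286, 0.0602]
ee_rot: [-0.081, 0.997, -0.0, -0.0]
force: [0.2, -0.1, 0.8]
finger_gap: 0.0005
```

Request:
send_rows:
  rows:
    - [[0,0,0.01],[0,0,0],0]
    - [[0,0,0.01],[0,0,0],0]
    - [[0,0,0],[0,0,0],0]
    - [[0,0,0],[0,0,0],0]

```text
clock: 5.33
position: [0.4833, 0.1287, 0.0573]
ee_rot: [-0.081, 0.997, -0.0, -0.0]
force: [0.7, -0.4, -0.3]
finger_gap: 0.0003
```

The force shows no contact at a height where the button should already be pressed, so I'll look.

Run:
```python
from h import *
np.set_printoptions(precision=4,suppress=True)
s=get_state();ci=camera_info('wrist')
a=snap('wrist','w2.png');b=snap('side','s2.png')
print(s['position'],s['force'],s['wrist_torque'],s['qpos'])
print('tcp in side',proj('side',s['position']),'lock',proj('side',[.482,.1325,.062]),'in wrist',proj('wrist',s['position'],ci),proj('wrist',[.482,.1325,.062],ci))
p=proj('side',s['position']).astype(int)
c=b[p[1]-60:p[1]+60,p[0]-65:p[0]+65,::-1]
o=np.hstack([cv2.resize(a[160:400,170:470,::-1],(480,384)),cv2.resize(c,(320,384*1),interpolation=cv2.INTER_CUBIC)])
cv2.imwrite('pics/m2.png',cv2.convertScaleAbs(o,alpha=1.5))
```

```text
[0.4833 0.1287 0.0573] [ 0.6724 -0.3832 -0.3478] [ 0.0661  0.0108 -0.0216] [ 0.5854  0.326  -0.4766  0.     -0.7684 -0.4228]
tcp in side [325.2924 246.0687] lock [324.3906 244.3584] in wrist [320.2129 266.5459] [321.5008 276.4779]
```

View pics/m2.png

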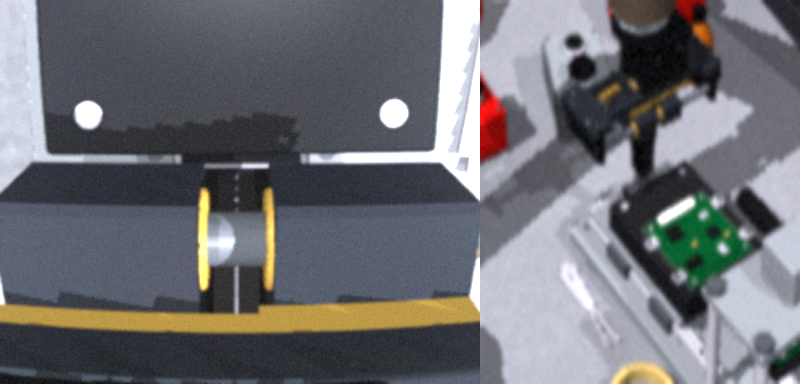

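Request:
send_rows:
  rows:
    - [[0,0,0.008],[0,0,0],0]
    - [[0,0,0],[0,0,0],0]
    - [[0,0,0],[0,0,0],0]

```text
clock: 5.68
position: [0.4833, 0.1287, 0.0562]
ee_rot: [-0.081, 0.997, -0.0, -0.0]
force: [0.9, -0.4, -0.5]
finger_gap: 0.0005
```

Request:
send_rows:
  rows:
    - [[0,0,0.008],[0,0,0],0]
    - [[0,0,0],[0,0,0],0]
    - [[0,0,0],[0,0,0],0]

```text
clock: 5.93
position: [0.4833, 0.1287, 0.0549]
ee_rot: [-0.081, 0.997, -0.0, -0.0]
force: [0.3, -0.3, -0.7]
finger_gap: 0.0004
```

Request:
send_rows:
  rows:
    - [[0,0,0.008],[0,0,0],0]
    - [[0,0,0],[0,0,0],0]
    - [[0,0,0],[0,0,0],0]

```text
clock: 6.18
position: [0.4833, 0.1287, 0.0538]
ee_rot: [-0.081, 0.997, -0.0, -0.0]
force: [0.5, -0.8, 0.5]
finger_gap: 0.0003
```

Run:
```python
from h import *
np.set_printoptions(precision=4,suppress=True)
s=get_state();print(s['position'],s['force'],s['joint_torque'],s['wrist_torque'])
b=snap('top','t3.png')
p=proj('top',s['position']);print(p); p=p.astype(int)
cv2.imwrite('pics/m3.png',cv2.convertScaleAbs(cv2.resize(b[p[1]-45:p[1]+45,p[0]-60:p[0]+60,::-1],None,fx=6,fy=6,interpolation=cv2.INTER_CUBIC),alpha=1.7))
```

```text
[0.4833 0.1287 0.0538] [ 0.4684 -0.796   0.4584] [ -0.0005 -31.4201  13.8572   3.121    0.0028  -0.0001] [ 0.1648 -0.0507 -0.0186]
[312.5554 231.3925]
```

View pics/m3.png

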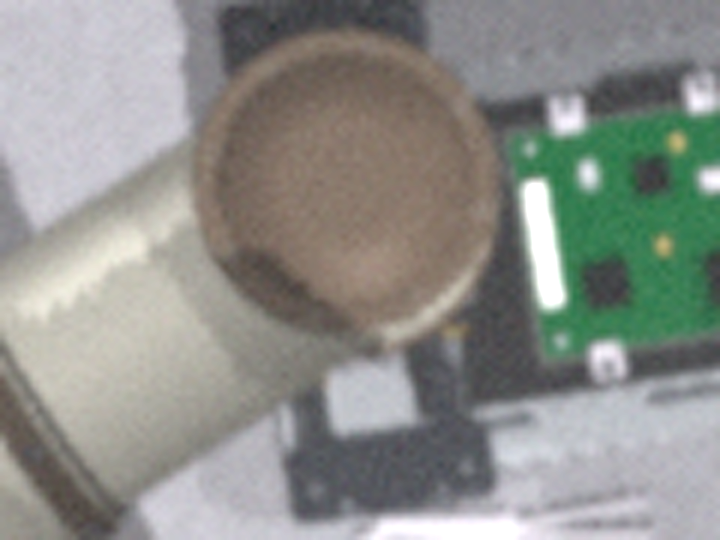

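Request:
send_rows:
  rows:
    - [[0,0,0.008],[0,0,0],0]
    - [[0,0,0],[0,0,0],0]
    - [[0,0,0],[0,0,0],0]

```text
clock: 6.48
position: [0.4833, 0.1287, 0.0526]
ee_rot: [-0.081, 0.997, -0.0, -0.0]
force: [-0.1, -0.4, -0.1]
finger_gap: 0.0002
```

Run:
```python
from h import *
np.set_printoptions(precision=4,suppress=True)
s=get_state();print(s['position'],s['force'],s['joint_torque'],s['wrist_torque'])
ci=camera_info('wrist');a=snap('wrist','w4.png')
M=R.from_quat(s['ee_rot']).as_matrix()
for t in([0,-.0095,0],[.015,-.0095,0],[-.015,-.0095,0],[.015,-.0095,-.02],[0,.0095,0]): print(t,(proj('wrist',s['position']+M@t,ci)-[260,230])*[6.6,6.6])
e=np.array([.161,-.987,0]);L=np.array([.482,.1325,0])
for d,z in((13,.062),(13,.055),(17,.081),(17,.04)): print(d,z,(proj('wrist',L+e*d/1000+[0,0,z],ci)-[260,230])*6.6)
cv2.imwrite('pics/m4.png',cv2.convertScaleAbs(cv2.resize(a[230:320,260:380,::-1],None,fx=6.6,fy=6.6,interpolation=cv2.INTER_CUBIC),alpha=2))
```

```text
[0.4833 0.1287 0.0526] [-0.1192 -0.3641 -0.0905] [ -0.0004 -31.4671  13.8147   3.1113   0.0028  -0.0001] [ 0.0972 -0.0412 -0.0381]
[0, -0.0095, 0] [397.3815 130.164 ]
[0.015, -0.0095, 0] [582.6203 129.9211]
[-0.015, -0.0095, 0] [211.9636 130.0491]
[0.015, -0.0095, -0.02] [604.084  206.6884]
[0, 0.0095, 0] [396.9744 349.3186]
13 0.062 [407.1818 170.3333]
13 0.055 [406.2887 144.3371]
17 0.081 [410.1879 196.5724]
17 0.04 [404.7088  49.0554]
```

View pics/m4.png

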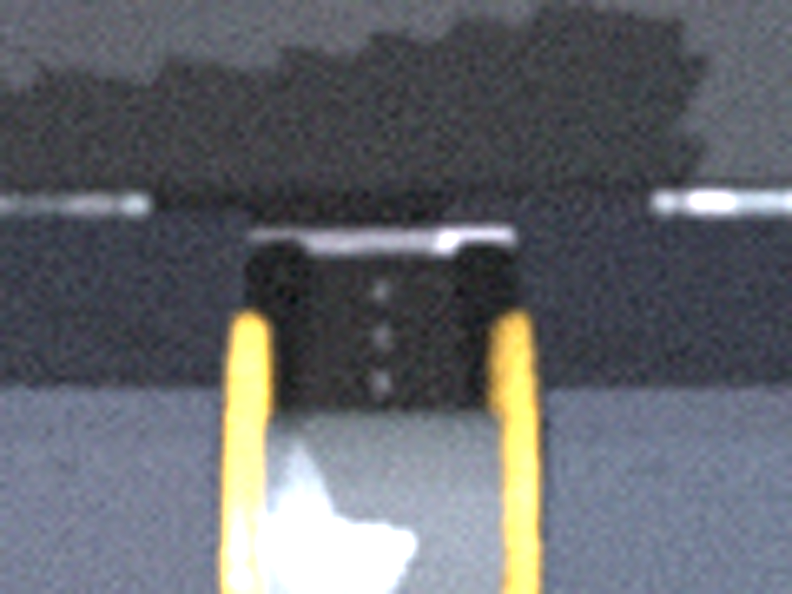

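Request:
send_rows:
  rows:
    - [[0,0,0.008],[0,0,0],0]
    - [[0,0,0],[0,0,0],0]
    - [[0,0,0],[0,0,0],0]

```text
clock: 6.78
position: [0.4833, 0.1287, 0.0514]
ee_rot: [-0.081, 0.997, -0.0, -0.0]
force: [-0.3, -0.5, -0.7]
finger_gap: 0.0006
```

Request:
send_rows:
  rows:
    - [[0,0,0.008],[0,0,0],0]
    - [[0,0,0],[0,0,0],0]
    - [[0,0,0],[0,0,0],0]

```text
clock: 7.03
position: [0.4833, 0.1287, 0.0501]
ee_rot: [-0.081, 0.997, -0.0, -0.0]
force: [0.2, -0.4, -0.2]
finger_gap: 0.0002
```

Run:
```python
from h import *
import plant
s=get_state();print(s['position'],s['force'],s['joint_torque'])
print(tcp_to_grasp() if callable(tcp_to_grasp) else tcp_to_grasp)
for c in ('side','wrist'):
    ci=camera_info(c); read_camera(c)
    for n in('lock_top','push_face','shuttle','lock'):
        for r in find_in(n,c)[:2]: print(c,n,r['point'],round(r['score'],2),at(c,r['point'],.062,ci))
```

```text
[0.48327991 0.12865315 0.05014881] [ 0.21785595 -0.40469169 -0.16601259] [-1.51874492e-04 -3.15537143e+01  1.37236145e+01  3.09093855e+00
  2.76787447e-03 -1.04182930e-04]
0.0187
side push_face [338.5, 258.1] 0.73 [0.49256345 0.05516477 0.062     ]
side shuttle [339.5, 261.8] 0.64 [0.48766133 0.0389321  0.062     ]
wrist lock_top [323.1, 264.0] 0.63 [0.48289591 0.12318853 0.062     ]
wrist push_face [319.6, 133.0] 0.91 [0.49521126 0.05932457 0.062     ]
wrist shuttle [322.7, 131.5] 0.97 [0.49387735 0.05837292 0.062     ]
wrist lock [326.0, 262.8] 0.87 [0.48155481 0.12232108 0.062     ]
```

Request:
send_rows:
  rows:
    - [[0,0,0.01],[0,0,0],0]
    - [[0,0,0],[0,0,0],0]
    - [[0,0,0],[0,0,0],0]

```text
clock: 7.78
position: [0.4833, 0.1287, 0.0486]
ee_rot: [-0.081, 0.997, -0.0, -0.0]
force: [-0.1, -0.3, 0.2]
finger_gap: 0.0003
```

Request:
send_rows:
  rows:
    - [[0,0,0.01],[0,0,0],0]
    - [[0,0,0],[0,0,0],0]
    - [[0,0,0],[0,0,0],0]

```text
clock: 8.03
position: [0.4833, 0.1287, 0.0471]
ee_rot: [-0.081, 0.997, -0.0, -0.0]
force: [-0.2, -0.0, -0.7]
finger_gap: 0.0003
```

Request:
send_rows:
  rows:
    - [[0,0,0.01],[0,0,0],0]
    - [[0,0,0],[0,0,0],0]
    - [[0,0,0],[0,0,0],0]

```text
clock: 8.28
position: [0.4833, 0.1287, 0.0457]
ee_rot: [-0.081, 0.997, -0.0, -0.0]
force: [-0.0, 0.3, -0.4]
finger_gap: 0.0003
```

Request:
send_rows:
  rows:
    - [[0,0,-0.1],[0,0,0],0]
    - [[0,0,-0.1],[0,0,0],0]
    - [[0,0,-0.1],[0,0,0],0]
    - [[0,0,-0.1],[0,0,0],0]
    - [[0,0.15,0],[0,0,0],0]
    - [[0,0.15,0],[0,0,0],0]
    - [[0,0,0],[0,0,0],0]

```text
clock: 8.87
position: [0.4766, 0.1757, 0.1064]
ee_rot: [-0.082, 0.997, 0.001, 0.001]
force: [0.6, 0.5, -0.3]
finger_gap: 0.0005
```

Run:
```python
from h import *
np.set_printoptions(precision=4,suppress=True)
s=get_state();P=s['position'];print(P,s['force'],s['joint_torque'],s['clock'])
ci=camera_info('wrist');a=snap('wrist','w5.png');b=snap('side','s5.png')
p=proj('side',P).astype(int);o=p-[50,60]
c=cv2.resize(b[o[1]:o[1]+100,o[0]:o[0]+80,::-1],None,fx=5,fy=5,interpolation=cv2.INTER_CUBIC)
print('side crop: tcp',(proj('side',P)-o)*5,'20mm up',(proj('side',P+[0,0,.02])-o)*5,'lock',(proj('side',[.482,.1325,.062])-o)*5)
d=cv2.resize(a[200:350,260:380,::-1],None,fx=3.33,fy=3.33)
M=R.from_quat(s['ee_rot']).as_matrix()
print('wrist crop tcp',[(proj('wrist',P+M@np.array(t),ci)-[260,200])*3.33+[400,0] for t in([0,0,0.],[0,-.0095,0],[.015,-.0095,0],[0,-.0095,-.02])],'lock',(proj('wrist',[.482,.1325,.062],ci)-[260,200])*3.33+[400,0])
cv2.imwrite('pics/m5.png',cv2.convertScaleAbs(np.hstack([c[:499],d[:499]]),alpha=1.7))
```

```text
[0.4766 0.1757 0.1064] [ 0.6306  0.5023 -0.3352] [  0.5814 -30.2469  15.7878   3.4818   0.0021  -0.2046] 8.8667
side crop: tcp [254.2558 301.0105] 20mm up [253.8212 275.9423] lock [291.9531 391.792 ]
wrist crop tcp [array([600.4044, 221.7627]), array([600.5075, 165.6292]), array([693.9708, 165.5148]), array([601.3628, 204.4964])] lock [608.9351 -73.1951]
```

View pics/m5.png

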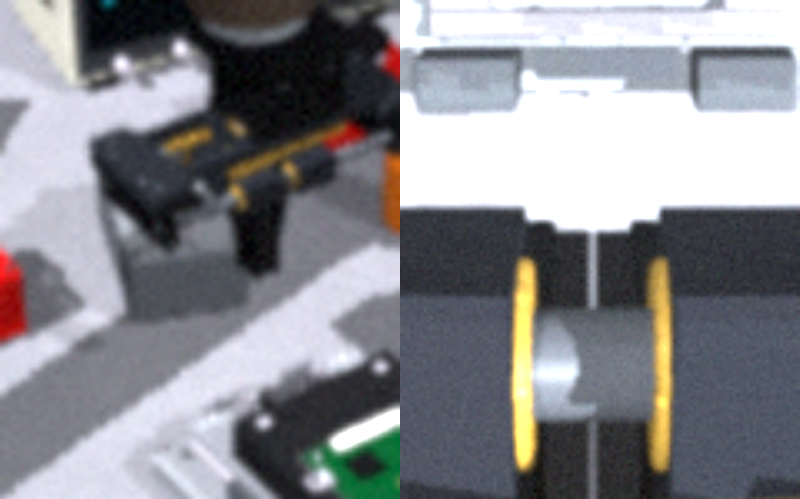

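Run:
```python
from h import *
np.set_printoptions(precision=1,suppress=True)
s=get_state();P=s['position'];M=R.from_quat(s['ee_rot']).as_matrix()
o=proj('side',P).astype(int)-[50,60];ci=camera_info('wrist')
for x in(-.09,-.06,-.03,0,.03,.06,.09):
  print(x,[ ((proj('side',P+M@np.array([x,0,-h]))-o)*5) for h in(.02,.04,.05,.06,.07,.08)])
print('wrist tip/blocks row vs (y,h)')
for y in(-.04,-.03,-.02,-.0095,-.005,0):
  print(y,[((proj('wrist',P+M@np.array([0,y,-h]),ci)-[260,200])*3.33)[1] for h in(0,.02,.03,.04,.05,.06,.07,.08)])
```

```text
-0.09 [array([369.6, 229.3]), array([370.2, 204. ]), array([370.4, 191.2]), array([370.7, 178.3]), array([371. , 165.3]), array([371.3, 152.2])]
-0.06 [array([331.8, 245.6]), array([332.1, 220.3]), array([332.2, 207.4]), array([332.3, 194.5]), array([332.4, 181.4]), array([332.6, 168.2])]
-0.03 [array([293.4, 262.2]), array([293.3, 236.7]), array([293.2, 223.9]), array([293.2, 210.9]), array([293.2, 197.7]), array([293.1, 184.5])]
0 [array([254.3, 279. ]), array([253.8, 253.5]), array([253.6, 240.6]), array([253.4, 227.5]), array([253.2, 214.4]), array([253. , 201.1])]
0.03 [array([214.5, 296.2]), array([213.7, 270.6]), array([213.3, 257.6]), array([212.9, 244.5]), array([212.5, 231.3]), array([212.1, 218. ])]
0.06 [array([174. , 313.6]), array([172.8, 288. ]), array([172.2, 275. ]), array([171.6, 261.8]), array([171. , 248.6]), array([170.4, 235.2])]
0.09 [array([132.8, 331.4]), array([131.2, 305.6]), array([130.4, 292.6]), array([129.7, 279.5]), array([128.9, 266.2]), array([128.1, 252.8])]
wrist tip/blocks row vs (y,h)
-0.04 [np.float64(-23.936131028362027), np.float64(-5.02052299
[... 790 characters left out ...]
float64(227.17556365798532), np.float64(252.55805510859597), np.float64(281.0949656343501), np.float64(313.3763950415198), np.float64(350.13711729979616), np.float64(392.29824444787647)]
-0.005 [np.float64(192.3938498977431), np.float64(233.78865051125376), np.float64(257.9127875743335), np.float64(284.82750798024705), np.float64(315.01622907982835), np.float64(349.07156059791106), np.float64(387.724146239078), np.float64(431.8790725111235)]
0 [np.float64(221.73571331274155), np.float64(265.7970958038308), np.float64(291.40364729205737), np.float64(319.9065379427936), np.float64(351.7905493152402), np.float64(387.64429032256743), np.float64(428.1852378923761), np.float64(474.29007799417906)]
```

The side and wrist views agree that the real fingertips end about 22 mm short of the stated TCP. Contact should therefore come at TCP z ≈ 0.040, and the body still clears the nest. I'll go back and press further.

Request:
send_rows:
  rows:
    - [[0,-0.15,0],[0,0,0],0]
    - [[0,-0.15,0],[0,0,0],0]
    - [[0,0,0.1],[0,0,0],0]
    - [[0,0,0.1],[0,0,0],0]
    - [[0,0,0.1],[0,0,0],0]
    - [[0,0,0.1],[0,0,0],0]
    - [[0,0,0.01],[0,0,0],0]
    - [[0,0,0],[0,0,0],0]
    - [[0,0,0],[0,0,0],0]

```text
clock: 9.72
position: [0.4838, 0.1285, 0.0447]
ee_rot: [-0.081, 0.997, -0.0, 0.0]
force: [0.5, 0.0, -0.3]
finger_gap: 0.0004
```

Request:
send_rows:
  rows:
    - [[0,0,0.01],[0,0,0],0]
    - [[0,0,0.01],[0,0,0],0]
    - [[0,0,0],[0,0,0],0]
    - [[0,0,0],[0,0,0],0]

```text
clock: 10.05
position: [0.4835, 0.1288, 0.0416]
ee_rot: [-0.081, 0.997, 0.0, 0.0]
force: [0.3, 0.2, 0.9]
finger_gap: 0.0005
```

Request:
send_rows:
  rows:
    - [[0,0,0.01],[0,0,0],0]
    - [[0,0,0],[0,0,0],0]
    - [[0,0,0],[0,0,0],0]

```text
clock: 10.3
position: [0.4833, 0.1287, 0.0397]
ee_rot: [-0.081, 0.997, -0.0, -0.0]
force: [0.0, -0.1, 0.0]
finger_gap: 0.0004
```

Request:
send_rows:
  rows:
    - [[0,0,0.01],[0,0,0],0]
    - [[0,0,0],[0,0,0],0]
    - [[0,0,0],[0,0,0],0]

```text
clock: 10.55
position: [0.4833, 0.1287, 0.0381]
ee_rot: [-0.081, 0.997, -0.0, -0.0]
force: [0.1, -0.1, -0.6]
finger_gap: 0.0002
```

Request:
send_rows:
  rows:
    - [[0,0,0.01],[0,0,0],0]
    - [[0,0,0],[0,0,0],0]
    - [[0,0,0],[0,0,0],0]

```text
clock: 10.8
position: [0.4833, 0.1287, 0.0366]
ee_rot: [-0.081, 0.997, -0.0, -0.0]
force: [0.9, -0.2, -0.2]
finger_gap: 0.0005
```

Request:
send_rows:
  rows:
    - [[0,0,0.01],[0,0,0],0]
    - [[0,0,0],[0,0,0],0]
    - [[0,0,0],[0,0,0],0]

```text
clock: 11.05
position: [0.4833, 0.1286, 0.0351]
ee_rot: [-0.081, 0.997, -0.0, -0.0]
force: [-0.4, -0.1, -0.1]
finger_gap: 0.0002
```

Request:
send_rows:
  rows:
    - [[0,0,0.01],[0,0,0],0]
    - [[0,0,0],[0,0,0],0]
    - [[0,0,0],[0,0,0],0]

```text
clock: 11.3
position: [0.4836, 0.1288, 0.0339]
ee_rot: [-0.081, 0.997, 0.0, 0.0]
force: [0.7, -0.7, -0.2]
finger_gap: 0.0002
```

Request:
send_rows:
  rows:
    - [[0,0,0.01],[0,0,0],0]
    - [[0,0,0],[0,0,0],0]
    - [[0,0,0],[0,0,0],0]

```text
clock: 11.55
position: [0.4836, 0.1288, 0.0325]
ee_rot: [-0.081, 0.997, 0.0, 0.0]
force: [-0.8, -0.3, 4.0]
finger_gap: 0.0005
```

Run:
```python
from h import *
np.set_printoptions(precision=3,suppress=True)
s=get_state();P=s['position'];print(P,s['force'],s['joint_torque'],s['clock'])
ci=camera_info('wrist');a=snap('wrist','w6.png');b=snap('side','s6.png')
p=proj('side',P).astype(int);o=p-[45,75]
c=cv2.resize(b[o[1]:o[1]+100,o[0]:o[0]+80,::-1],None,fx=5,fy=5,interpolation=cv2.INTER_CUBIC)
print('side crop: tcp',(proj('side',P)-o)*5,'lock',(proj('side',[.482,.1325,.062])-o)*5)
d=cv2.resize(a[180:330,260:380,::-1],None,fx=3.33,fy=3.33)
e=np.array([.161,-.987,0]);L=np.array([.482,.1325,0])
for q,z in((17,.081),(13,.062)): print(q,z,(proj('wrist',L+e*q/1000+[0,0,z],ci)-[260,180])*3.33+[400,0])
cv2.imwrite('pics/m6.png',cv2.convertScaleAbs(np.hstack([c[:499],d[:499]]),alpha=2))
```

```text
[0.484 0.129 0.032] [-0.798 -0.284  3.994] [ -0.032 -30.576  12.347   2.669   0.133  -0.   ] 11.55
side crop: tcp [226.865 379.532] lock [221.953 341.792]
17 0.081 [611.099 315.543]
13 0.062 [609.037 295.159]
```

View pics/m6.png

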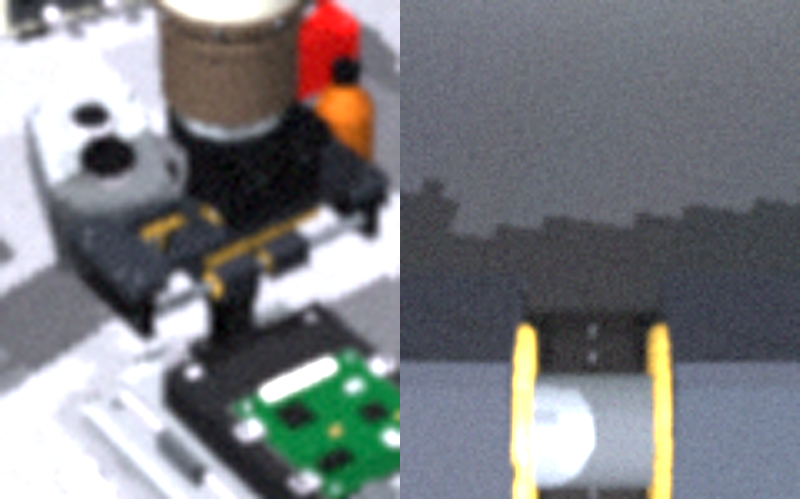

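Contact now, 4 N, which matches the spring. I'll confirm by pressing further, expecting a soft rise to about 4.5 N.

Request:
send_rows:
  rows:
    - [[0,0,0.01],[0,0,0],0]
    - [[0,0,0],[0,0,0],0]
    - [[0,0,0],[0,0,0],0]

```text
clock: 11.9
position: [0.4836, 0.1288, 0.0308]
ee_rot: [-0.081, 0.997, 0.0, 0.0]
force: [-1.0, 0.7, 4.4]
finger_gap: 0.0007
```

Request:
send_rows:
  rows:
    - [[0,0,0.01],[0,0,0],0]
    - [[0,0,0.01],[0,0,0],0]
    - [[0,0,0],[0,0,0],0]
    - [[0,0,0],[0,0,0],0]

```text
clock: 12.23
position: [0.4836, 0.1288, 0.0277]
ee_rot: [-0.081, 0.997, 0.0, 0.0]
force: [-0.3, -0.0, 3.9]
finger_gap: 0.0005
```

Request:
send_rows:
  rows:
    - [[0,-0.01,0.004],[0,0,0],0]
    - [[0,-0.01,0],[0,0,0],0]
    - [[0,-0.01,0],[0,0,0],0]
    - [[0,-0.01,0],[0,0,0],0]
    - [[0,-0.01,0],[0,0,0],0]
    - [[0,-0.01,0],[0,0,0],0]
    - [[0,-0.01,0],[0,0,0],0]
    - [[0,-0.01,0],[0,0,0],0]
    - [[0,-0.01,0],[0,0,0],0]
    - [[0,-0.01,0],[0,0,0],0]

```text
clock: 13.07
position: [0.4861, 0.1139, 0.0272]
ee_rot: [-0.081, 0.997, 0.0, 0.0]
force: [0.1, 2.8, 4.2]
finger_gap: 0.0001
```

Request:
send_rows:
  rows:
    - [[0,-0.02,0],[0,0,0],0]
    - [[0,-0.027,0],[0,0,0],0]
    - [[0,-0.027,0],[0,0,0],0]
    - [[0,-0.027,0],[0,0,0],0]
    - [[0,-0.027,0],[0,0,0],0]
    - [[0,-0.027,0],[0,0,0],0]
    - [[0,-0.027,0],[0,0,0],0]
    - [[0,-0.027,0],[0,0,0],0]
    - [[0,-0.027,0],[0,0,0],0]
    - [[0,-0.027,0],[0,0,0],0]

```text
clock: 13.9
position: [0.4924, 0.0746, 0.0272]
ee_rot: [-0.081, 0.997, 0.0, 0.0]
force: [1.9, 3.4, 4.0]
finger_gap: 0.0005
```

Request:
send_rows:
  rows:
    - [[0,-0.027,0],[0,0,0],0]
    - [[0,-0.027,0],[0,0,0],0]
    - [[0,-0.027,0],[0,0,0],0]
    - [[0,-0.027,0],[0,0,0],0]
    - [[0,-0.027,0],[0,0,0],0]
    - [[0,-0.027,0],[0,0,0],0]
    - [[0,-0.027,0],[0,0,0],0]
    - [[0,-0.027,0],[0,0,0],0]
    - [[0,-0.027,0],[0,0,0],0]
    - [[0,-0.027,0],[0,0,0],0]

```text
clock: 14.73
position: [0.4989, 0.0347, 0.0272]
ee_rot: [-0.081, 0.997, 0.0, 0.0]
force: [1.6, 2.4, 5.0]
finger_gap: 0.0002
```

Request:
send_rows:
  rows:
    - [[0,-0.027,0],[0,0,0],0]
    - [[0,-0.027,0],[0,0,0],0]
    - [[0,-0.027,0],[0,0,0],0]
    - [[0,-0.027,0],[0,0,0],0]
    - [[0,-0.027,0],[0,0,0],0]
    - [[0,-0.027,0],[0,0,0],0]
    - [[0,-0.02,0],[0,0,0],0]
    - [[0,-0.01,0],[0,0,0],0]
    - [[0,-0.007,0],[0,0,0],0]
    - [[0,-0.007,0],[0,0,0],0]

```text
clock: 15.57
position: [0.5035, 0.0043, 0.0271]
ee_rot: [-0.081, 0.997, -0.0, -0.0]
force: [1.5, 2.0, 4.9]
finger_gap: 0.0006
```

Request:
send_rows:
  rows:
    - [[0,-0.007,0],[0,0,0],0]
    - [[0,-0.007,0],[0,0,0],0]
    - [[0,-0.007,0],[0,0,0],0]
    - [[0,-0.007,0],[0,0,0],0]

```text
clock: 15.9
position: [0.5042, 0.0003, 0.0271]
ee_rot: [-0.081, 0.997, -0.0, -0.0]
force: [0.3, 2.5, 4.8]
finger_gap: 0.0005
```

Request:
send_rows:
  rows:
    - [[0,-0.007,0],[0,0,0],0]
    - [[0,-0.007,0],[0,0,0],0]
    - [[0,-0.007,0],[0,0,0],0]

```text
clock: 16.15
position: [0.5045, -0.0021, 0.027]
ee_rot: [-0.081, 0.997, 0.001, -0.0]
force: [-3.2, 11.1, 6.5]
finger_gap: 0.0005
```

Request:
send_rows:
  rows:
    - [[0,-0.007,0],[0,0,0],0]
    - [[0,-0.007,0],[0,0,0],0]

```text
clock: 16.32
position: [0.5045, -0.0021, 0.0271]
ee_rot: [-0.081, 0.997, 0.002, -0.0]
force: [-6.8, 21.9, 9.5]
finger_gap: 0.0004
```

Request:
send_rows:
  rows:
    - [[0,0.012,0],[0,0,0],0]
    - [[0,0,0],[0,0,0],0]

```text
clock: 16.48
position: [0.5044, -0.002, 0.0271]
ee_rot: [-0.081, 0.997, 0.0, -0.0]
force: [-1.9, 8.2, 6.8]
finger_gap: 0.0003
```

Request:
send_rows:
  rows:
    - [[0,0,-0.015],[0,0,0],0]
    - [[0,0,-0.015],[0,0,0],0]
    - [[0,0,-0.02],[0,0,0],0]
    - [[0,0,-0.02],[0,0,0],0]
    - [[0,0.05,-0.05],[0,0,0],0]
    - [[0,0.1,-0.1],[0,0,0],0]
    - [[0,0.2,-0.15],[0,0,0],0]
    - [[0,0.2,-0.15],[0,0,0],0]
    - [[0,0.2,-0.15],[0,0,0],0]
    - [[0,0,0],[0,0,0],0]

```text
clock: 17.32
position: [0.4885, 0.1118, 0.1319]
ee_rot: [-0.084, 0.996, 0.001, 0.004]
force: [0.7, 0.1, -0.8]
finger_gap: 0.0005
```

Run:
```python
from h import *
np.set_printoptions(precision=4,suppress=True)
s=get_state();P=s['position'];print(P,s['force'],s['clock'],s['qpos'])
ci=camera_info('wrist');a=snap('wrist','w7.png')
e=np.array([.161,-.987,0]);u=np.array([.987,.161,0]);L=np.array([.482,.1325,0])+.13*e
o=np.array([220,40])
for n,q in dict(lockup=L+[0,0,.062],lockdown=L+[0,0,.055],faceL=L+.017*e+.06*u+[0,0,.081],faceR=L+.017*e-.06*u+[0,0,.081]).items(): print(n,(proj('wrist',q,ci)-o)*4)
for n in('lock_top','start_top'):
  for r in find_in(n,'wrist')[:3]: print(n,r['point'],r['score'],at('wrist',r['point'],.062,ci))
cv2.imwrite('pics/m7.png',cv2.convertScaleAbs(cv2.resize(a[40:190,220:420,::-1],None,fx=4,fy=4,interpolation=cv2.INTER_CUBIC),alpha=1.5))
```

```text
[0.4885 0.1118 0.1319] [ 0.6508  0.1442 -0.7651] 17.3167 [ 0.5507  0.2289 -0.3881  0.0021 -0.9466 -0.3843]
lockup [423.0735 169.7291]
lockdown [422.5292 176.0113]
faceL [57.2449 61.0214]
faceR [790.513   68.6879]
lock_top [322.1, 82.6] 0.98 [0.5054 0.0047 0.062 ]
```

View pics/m7.png

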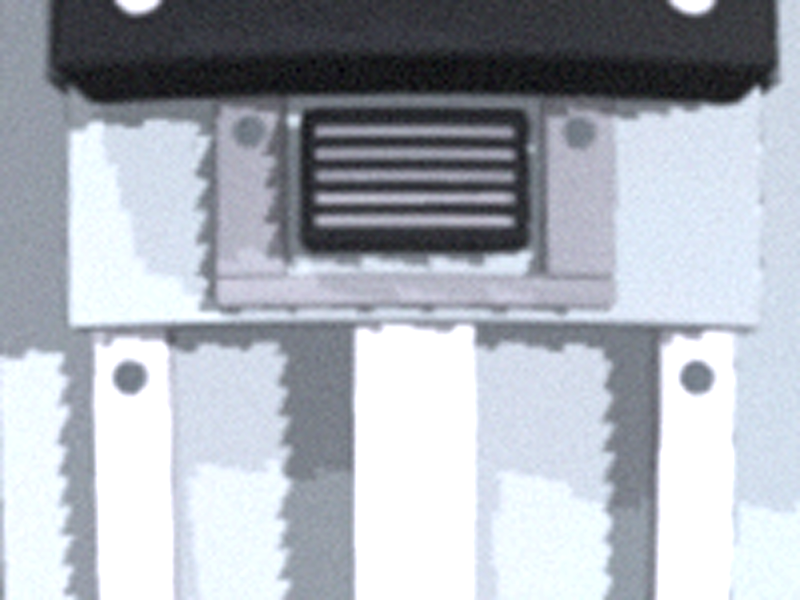

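The shuttle sits where full travel predicts, and the lock button stands up above its housing. Next I'll move past the start button so the wrist camera can see it.

Request:
send_rows:
  rows:
    - [[-0.03,0.19,0],[0,0,0],0]
    - [[-0.03,0.19,0],[0,0,0],0]
    - [[-0.03,0.19,0],[0,0,0],0]
    - [[-0.03,0.19,0],[0,0,0],0]
    - [[-0.03,0.19,0],[0,0,0],0]
    - [[-0.03,0.19,0],[0,0,0],0]
    - [[-0.03,0.19,0],[0,0,0],0]
    - [[-0.03,0.19,0],[0,0,0],0]
    - [[-0.03,0.19,0],[0,0,0],0]
    - [[-0.03,0.19,0],[0,0,0],0]

```text
clock: 18.3
position: [0.4846, 0.3952, 0.1253]
ee_rot: [-0.08, 0.997, -0.002, -0.002]
force: [1.7, -1.2, 1.4]
finger_gap: 0.0004
```

Request:
send_rows:
  rows:
    - [[-0.03,0.19,0],[0,0,0],0]
    - [[-0.03,0.19,0],[0,0,0],0]
    - [[0,0,0],[0,0,0],0]
    - [[0,0,0],[0,0,0],0]

```text
clock: 18.63
position: [0.4842, 0.453, 0.1247]
ee_rot: [-0.081, 0.997, -0.002, -0.002]
force: [-0.9, -0.3, -0.2]
finger_gap: 0.0005
```

Run:
```python
from h import *
np.set_printoptions(precision=4,suppress=True)
s=get_state();P=s['position'];M=R.from_quat(s['ee_rot']).as_matrix();print(P,s['force'],s['clock'],M)
ci=camera_info('wrist');a=snap('wrist','w8.png')
for n,z in dict(start_top=.07,stop_top=.086,lock_top=.062).items():
  for r in find_in(n,'wrist')[:3]: print(n,r['point'],r['score'],at('wrist',r['point'],z,ci))
p=proj('wrist',[.4999,.3926,.07],ci);q=proj('wrist',[.4866,.3301,.086],ci);print(p,q)
cv2.imwrite('pics/m8.png',a[:300,120:520,::-1])
```

```text
[0.4842 0.453  0.1247] [-0.9479 -0.2707 -0.2025] 18.6333 [[-0.9869 -0.1614 -0.0034]
 [-0.1614  0.9869 -0.0046]
 [ 0.0041 -0.004  -1.    ]]
start_top [305.9, 150.6] 0.89 [0.5028 0.3942 0.07  ]
start_top [588.9, 170.0] 0.75 [0.2795 0.361  0.07  ]
start_top [111.8, 218.5] 0.61 [0.6402 0.4612 0.07  ]
stop_top [341.5, 62.6] 0.78 [0.4898 0.3359 0.086 ]
stop_top [455.5, 437.4] 0.75 [0.3361 0.6082 0.086 ]
stop_top [536.3, 163.4] 0.69 [0.3451 0.3703 0.086 ]
[310.6741 148.8453] [348.1689  54.7989]
```

View pics/m8.png

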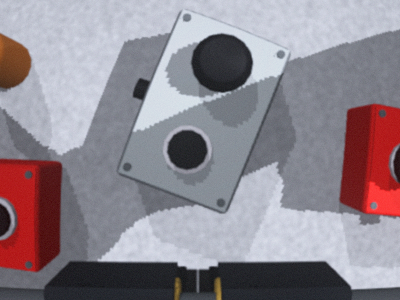

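The picture confirms the grey box: flat start button in its collar at (307,149), mushroom stop button at (342,62). Moving over the start button and down.

Request:
send_rows:
  rows:
    - [[-0.013,-0.104,0],[0,0,0],0]
    - [[-0.013,-0.104,0],[0,0,0],0]
    - [[-0.013,-0.103,0],[0,0,0],0]
    - [[-0.013,-0.103,0],[0,0,0],0]
    - [[0,0,0.1],[0,0,0],0]
    - [[0,0,0.1],[0,0,0],0]
    - [[0,0,0.1],[0,0,0],0]
    - [[0,0,0.1],[0,0,0],0]
    - [[0,0,0.06],[0,0,0],0]
    - [[0,0,0],[0,0,0],0]

```text
clock: 19.67
position: [0.5017, 0.3918, 0.0565]
ee_rot: [-0.08, 0.997, -0.002, -0.002]
force: [-0.6, -0.1, -0.0]
finger_gap: 0.0004
```

Request:
send_rows:
  rows:
    - [[0,0,0.02],[0,0,0],0]
    - [[0,0,0.02],[0,0,0],0]
    - [[0,0,0],[0,0,0],0]
    - [[0,0,0],[0,0,0],0]

```text
clock: 20.0
position: [0.5027, 0.3944, 0.0533]
ee_rot: [-0.081, 0.997, 0.0, 0.0]
force: [0.6, -0.0, -0.4]
finger_gap: 0.0005
```

Request:
send_rows:
  rows:
    - [[0,0,0.02],[0,0,0],0]
    - [[0,0,0.02],[0,0,0],0]
    - [[0,0,0.02],[0,0,0],0]
    - [[0,0,0],[0,0,0],0]
    - [[0,0,0],[0,0,0],0]

```text
clock: 20.42
position: [0.5023, 0.3941, 0.0432]
ee_rot: [-0.081, 0.997, -0.0, -0.0]
force: [-0.2, 0.2, 0.8]
finger_gap: 0.0005
```

Request:
send_rows:
  rows:
    - [[0,0,0.015],[0,0,0],0]
    - [[0,0,0],[0,0,0],0]
    - [[0,0,0],[0,0,0],0]

```text
clock: 20.67
position: [0.5028, 0.3945, 0.0418]
ee_rot: [-0.081, 0.997, 0.0, 0.0]
force: [0.6, -0.0, 1.7]
finger_gap: 0.0002
```

Contact. Now pressing on to the bottom.

Request:
send_rows:
  rows:
    - [[0,0,0.015],[0,0,0],0]
    - [[0,0,0.01],[0,0,0],0]
    - [[0,0,0],[0,0,0],0]
    - [[0,0,0],[0,0,0],0]

```text
clock: 21.0
position: [0.5028, 0.3945, 0.0381]
ee_rot: [-0.081, 0.997, 0.0, 0.0]
force: [0.9, 0.2, 4.1]
finger_gap: 0.0003
```

Request:
send_rows:
  rows:
    - [[0,0,0.01],[0,0,0],0]
    - [[0,0,0],[0,0,0],0]
    - [[0,0,0],[0,0,0],0]

```text
clock: 21.25
position: [0.5028, 0.3945, 0.0369]
ee_rot: [-0.081, 0.997, 0.0, 0.001]
force: [0.0, 0.2, 5.4]
finger_gap: 0.0001
```

Request:
send_rows:
  rows:
    - [[0,0,0.01],[0,0,0],0]
    - [[0,0,0],[0,0,0],0]
    - [[0,0,0],[0,0,0],0]

```text
clock: 21.5
position: [0.5029, 0.3946, 0.0367]
ee_rot: [-0.082, 0.997, 0.0, 0.001]
force: [-2.1, -1.8, 10.7]
finger_gap: 0.0006
```

Bottomed out: force rose from 5 to 11 N with no further travel. Now releasing straight up, then backing off.

Request:
send_rows:
  rows:
    - [[0,0,-0.02],[0,0,0],0]
    - [[0,0,-0.03],[0,0,0],0]
    - [[0,0,-0.04],[0,0,0],0]
    - [[0,0,-0.1],[0,0,0],0]
    - [[0,0,-0.15],[0,0,0],0]
    - [[0,0,-0.2],[0,0,0],0]
    - [[0,0,-0.2],[0,0,0],0]
    - [[0,0.15,0],[0,0,0],0]
    - [[0,0.2,0],[0,0,0],0]
    - [[0,0,0],[0,0,0],0]

```text
clock: 22.33
position: [0.4931, 0.4495, 0.1453]
ee_rot: [-0.082, 0.997, 0.001, 0.0]
force: [0.0, 0.4, -0.2]
finger_gap: 0.0004
```

Run:
```python
from h import *
np.set_printoptions(precision=4,suppress=True)
s=get_state();print(s['position'],s['force'],s['clock'])
a=snap('top','t9.png');
for n,z in dict(start_top=.07,stop_top=.086,lock_top=.062).items():
  for r in find_in(n,'top')[:3]: print(n,r['point'],r['score'],at('top',r['point'],z))
L=[.5029,.0042,.062];print(proj('top',L))
ci=camera_info('wrist');b=read_camera('wrist')
for n,z in dict(start_top=.07,stop_top=.086,lock_top=.062).items():
  for r in find_in(n,'wrist')[:2]: print(n,r['point'],r['score'],at('wrist',r['point'],z,ci))
cv2.imwrite('pics/m9.png',cv2.convertScaleAbs(cv2.resize(a[160:290,170:465,::-1],None,fx=2.7,fy=2.7,interpolation=cv2.INTER_CUBIC),alpha=1.6))
```

```text
[0.4931 0.4495 0.1453] [ 0.0105  0.3705 -0.19  ] 22.3333
start_top [202.8, 221.3] 0.66 [0.5039 0.3938 0.07  ]
start_top [213.5, 319.6] 0.64 [0.2691 0.3623 0.07  ]
start_top [177.9, 164.7] 0.62 [0.6414 0.4576 0.07  ]
stop_top [209.5, 295.0] 0.77 [0.3284 0.3696 0.086 ]
stop_top [225.1, 227.9] 0.74 [0.4874 0.3365 0.086 ]
stop_top [102.8, 293.6] 0.66 [0.3297 0.6192 0.086 ]
lock_top [365.0, 224.8] 0.56 [0.5002 0.0005 0.062 ]
[363.5017 223.7002]
start_top [134.8, 224.0] 0.98 [0.6392 0.4607 0.07  ]
start_top [580.6, 180.2] 0.9 [0.2794 0.362  0.07  ]
stop_top [348.9, 79.9] 0.94 [0.4918 0.3346 0.086 ]
stop_top [530.4, 172.9] 0.75 [0.3453 0.3692 0.086 ]
```

View pics/m9.png

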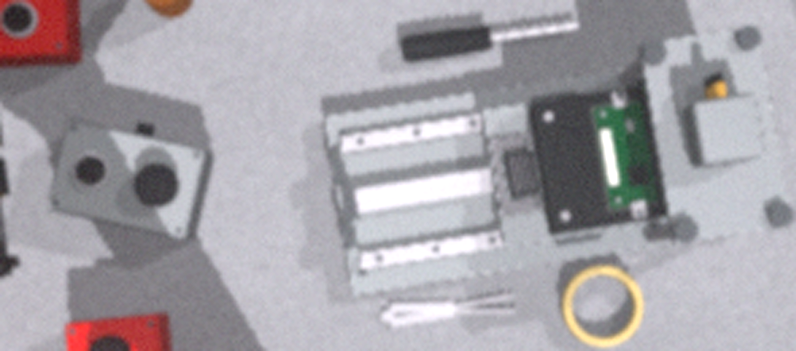

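The shuttle is fully in under the head. The control box, tape, tweezers and screwdriver are where they were, and nothing touches the robot. I'll hand it in.

```bash
python3 -c "
from plant import *
print(close_job())"
```

```text
the job is handed in; nothing more can be done
None
```

I held the lock button down, slid the shuttle in to its end stop and let the button come up. I then pressed the grey box's flat start button right in and released it, and handed the job in at about 22 s.

- **Shuttle:** the slide took 2–4 N until it stopped firmly after about 130 mm. At the stop I briefly pushed up to about 23 N before easing off. The last pictures show it within 1–4 mm of full travel. The lock button looked raised again, but I didn't push-test the lock.
- **Start button:** the force rose from 2 to 5 N over about 5 mm, then to 11 N with no more travel, so it was fully in. In the last top picture, the box and both its buttons match the first measurement within about 7 mm, which is how far repeat readings vary.
- **Bystanders:** the tape, tweezers and screwdriver look unmoved. I didn't recheck the bin, meter, flux and jar at the end, but nothing went near the bin, meter or jar, and the flux bottle was about 17 cm from the gripper.
- **What disagreed:** the fingertips touched things with the stated TCP 28–29 mm lower than expected; my estimate from the pictures was 22 mm. My first press on the lock button therefore met no contact, so I went down in small steps by force until the button's spring responded.

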